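# Close the drive housing and hold it pressed shut

## Robot

A 6-joint arm with a two-finger parallel gripper is mounted at the origin on the work surface. World frame = base frame: x ahead of the robot, y to its left, z up, the work surface at z = 0. Lengths are in mm, angles in rad, forces in N, time in s.
With the tool pointing down it reaches from about 350 to 775 mm from the base axis. Payload 7.3 kg.
Tool frame: the origin (TCP) lies at the very end of the fingers, on their centre line; the grasp point (between the pads) lies 19 mm behind it; z points along the fingers, y is the line along which they close (so a half turn about z gives the same grasp; the last joint's range is limited). The gripper opens to 92 mm and grips with 3 to 60 N. Pads are 19 mm wide; open, the fingers measure 130 mm over their backs; the gripper's body (75 mm by 190 mm) begins 47 mm behind the grasp point.
Start: joints at [1.181, 0.342, 1.524, -0, 1.275, -0.146], TCP at [126.715, 509.498, 226.741] pointing down, gripper open.
Joint ranges: [-2.53, 2.53], [-0.77, 2.02], [0.04, 2.7], [-1, 4.14], [0.28, 2.66], [-3.11, 3.11]. Speed limits (rad/s): [2.57, 2.57, 3.14, 3.14, 3.14, 3.14].

## Interface

Orientations are given as [roll, pitch, yaw] about the fixed x, y, z axes, in that order (R = Rz(yaw) Ry(pitch) Rx(roll)).
In Python, from plant import bot gives the robot as it stands.
- The arm moves only by the tool apply_moves, never from a script. Its argument "motion" is text: rows parted by semicolons, each of 4 numbers parted by spaces: the shift along the tool's x, y, z in m, then the turn about the tool's z in degrees. A call has 1 to 8 rows; each row shifts and turns the commanded pose from where the row before left it, along the tool's axes as they then stand; what a row does not reach is not made up. A row lasts 1/8 s, in which the tool goes at most 62.5 mm and 10.7 degrees, less where a joint would pass 70% of its speed; a pose out of reach is approached as far as the arm can. A call with a gripper value outside its range is refused whole. "fingers" is the opening, from -1 (shut) to 1 (fully open), set as the call begins (left out, the last holds). The fingers move at their own pace and stop on an object; the grip force is fixed at half the most. Time passes only in rows, so rows that do not move let the fingers close. It gives the time, the measured TCP pose, the force, the opening and the grip force at its end, in the units of the state.
- bot.get_obs(): the state, without advancing time (a new reading comes with each control period).
- bot.capture(name): name is "scene" or "top"; returns a dict with "img" (400x640x3 uint8, blue, green, red), "range_z" (400x640 float32, mm along the optical axis (not along the pixel's ray), 0 where there is no reading), "fx", "fy", "cx", "cy" (pixels), "world_from_camera" (4x4, takes a point from camera to world coordinates). Camera axes: x right, y down, z forward; pixel columns grow to the right and rows downward; lengths in mm; the calibration is good to about 2 mm. A picture is of the moment at which its call begins.
- bot.close_job(): hands the job in; it is judged then, once.
Trained networks look in a picture, given as the dict that the camera call returned (one of the last four; its "shot" number tells which), for a name from the list of things; names that differ only in an ending like _2 or _b are one class to them, and where a whole thing is asked for, a point or a joint stands for the part that bears it (a point fixed in the world has none). Each returns a list of dicts, best first, with "p" (0 to 1); they miss things now and then, are a little off and sometimes report something else, mostly with a low value. They report only what shows in the picture. A call takes as long as a camera call. They do not tell look-alikes from the thing itself.
- bot.cut_out(picture, thing): "pixels" (400x640 bool, what is visible of it) and "point" ([column, row] in pixels, amid what is visible of it).
The state is a dict: "time": time; "joint_positions": joint angles; "dq": joint speeds; "tau": joint torques, N m; "tool_pos": TCP position; "tcp_rot": TCP orientation; "contact_force": force on the tool from outside, world axes, zero at the start; "moment": the same for the moment, N m; "grip_width": finger opening in mm; "finger_force": force on a finger pad.
Only numpy, scipy, OpenCV 4.12 (cv2) and the standard library are available. Lean on these libraries where they do the work, as an engineer would, in place of code of your own. Each camera call takes 0.05 s, during which the arm holds its last target. There are 200 camera calls.

## Task

Lay the black drive module flat in the bay of the blue lower housing half, label side up, then fit the finned aluminium upper half over the two brass dowels. Push it down against the spring under the drive until the two halves meet with no gap, and finish while still holding them firmly pressed together: do not let go, the screws go in next. Leave the other things on the shelf where they are.

Things in the scene. Friction and masses are not known exactly. Their poses are not given: they have to be found in the camera images.
- base_rim (a point): Blue lower housing half, 130 (x) x 62 (y) mm, fixed on a grey plate (170 x 100 x 8 mm) fastened to the work surface. Point: its middle, level with its rim, 30 mm above the work surface; x along the housing, y across, z up. Two brass dowels, 8 mm diameter, stand at x = +55 and -55, y = 0, rising 13 mm above the rim; the last 5 mm taper to 3.6 mm diameter.
- bay (a point): Middle of the open-topped bay between the dowels, on its floor (a sprung copper plate) when up: 10 mm below the rim. Bay 86 (x) x 46 (y) mm. Its long side walls (8 mm thick) are cut down over the middle 60 mm to 14 mm below the rim, so fingers can reach in beside the drive there.
- plate (a joint): How far the sprung copper plate (bay floor) is pressed down, m: 0 = up, at most 0.0075. It pushes up with 2.4 N at 0 and 1.2 N more per mm. Unpressed, the drive on it stands 6 mm proud of the rim; with the halves shut it reads 0.006 and pushes with 9.6 N. The upper half's own weight presses it only 1 to 3 mm.
- drive_center (a point): Black drive module with a green label, 80 (x) x 40 (y) x 16 (z) mm, about 90 g, lying flat, label up (z up), on the work surface. The point is its centre, 8 mm above its underside. Either way round fits the bay. Lying in the bay unpressed, its centre is 2 mm below the rim; shut, 8 mm below.
- lid_grip (a point): Aluminium upper half, about 320 g, lying right way up: plate 130 (x) x 62 (y) x 14 mm with 9.5 mm through holes at x = +55 and -55, y = 0, and on top a finned ridge 70 (x) x 26 (y) x 26 mm high to grip across y. Point: middle of the ridge, 27 mm above the underside, 13 mm below the top. Either way round fits. Shut, it lies 27 mm above base_rim.
- screwdriver: Screwdriver, 170 mm long, lying beyond the housing; leave it. Origin on its underside.
- screw_jar: Small lidded jar, 52 mm diameter, 60 mm high; leave it. Origin at the middle of its underside.
- lens: Black camera lens standing upright, 72 mm diameter, 75 mm high; leave it. Origin at the middle of its underside.
- power_brick: Black power brick, 115 x 52 x 32 mm; leave it. Origin at the middle of its underside.
- card_reader: White card reader, 70 x 50 x 22 mm; leave it. Origin at the middle of its underside.
Not all that is in view belongs to the job. Leave any pink look-alike of the part that bears drive_center alone. Of the things that look like the part that bears lid_grip, the smaller one is meant.

How it is judged:
By the outcome, as a careful person would: the job done as asked, in the order asked, and still so for the second after the job is handed in, while the arm keeps its last pose, push and grip.
It also fails if it takes over 61 s, if anything falls off the work surface, if the arm or the gripper's body presses on something with over 40 N, if the wrist force passes 120 N, or if a joint passes its speed limit or range.

## Working session

There is one attempt and no reset: what is moved stays moved. The work goes in short steps, Python scripts to look and compute and a tool call to move; the robot and the scene stay as the last step left them, time stands still between calls to the robot, and variables do not carry over. Pictures are saved under pics/ and viewed, at most 10 in all, crops included, and the job is handed in when it is done.

Besides the shell and the picture viewer there is one more tool, called after "Call:" as name(argument=value, ...), one argument or row to a line, values as JSON. apply_moves: Moves the arm, as the interface text tells. Its arguments: {"type":"object","properties":{"motion":{"type":"string"},"fingers":{"type":"number"}},"required":["motion"]}

```bash
ls; mkdir -p pics
cat > h.py <<'E'
import numpy as np, cv2
from plant import bot
def pts(d,mask=None):
    z=d["range_z"]; v,u=np.nonzero((z>0) if mask is None else (mask&(z>0)))
    Z=z[v,u]; P=np.c_[(u-d["cx"])/d["fx"]*Z,(v-d["cy"])/d["fy"]*Z,Z,np.ones_like(Z)]
    return (d["world_from_camera"]@P.T).T[:,:3],u,v
E
python3 - <<'E'
from h import *
print({k:np.round(v,3) for k,v in bot.get_obs().items()})
for n in ("scene","top"):
    d=bot.capture(n); cv2.imwrite(f"pics/{n}0.png",d["img"]); print(n,d["fx"],np.round(d["world_from_camera"],2).tolist())
    for t in ("drive_center","lid_grip","base_rim","bay","screwdriver"):
        for r in bot.cut_out(d,t):
            m=r["pixels"]
            P,u,v=pts(d,m); 
            if len(P)<5: continue
            top=np.percentile(P[:,2],95); Q=P[np.abs(P[:,2]-np.median(P[:,2]))<4]
            print(t,round(r["p"],2),np.round(r["point"]),m.sum(),"med",np.round(np.median(P,0)),"top",round(top), [np.round(x,1) for x in cv2.minAreaRect(Q[:,:2].astype(np.float32))], round(np.median(P[:,2])))
E
```

```text
pics
{'time': np.float64(0.0), 'joint_positions': array([ 1.181,  0.343,  1.525,  0.   ,  1.275, -0.146]), 'dq': array([-0.001, -0.   , -0.   ,  0.   , -0.002,  0.   ]), 'tau': array([ 2.0000e-03, -4.3124e+01, -2.4422e+01,  7.2000e-02,  5.6000e-02,
       -0.0000e+00]), 'tool_pos': array([126.541, 509.094, 226.047]), 'tcp_rot': array([-3.14 , -0.   ,  2.898]), 'contact_force': array([0.263, 0.416, 0.14 ]), 'moment': array([0.048, 0.011, 0.006]), 'finger_force': np.float64(0.0), 'grip_width': np.float64(92.036)}
scene 375.7289004260064 [[-0.75, 0.58, -0.32, 971.51], [0.66, 0.65, -0.38, 517.86], [-0.01, -0.49, -0.87, 1233.38], [0.0, 0.0, 0.0, 1.0]]
drive_center 0.77 [389. 254.] 291 med [493. 320.  14.] top 18 [array([489.5, 318.8]), array([82., 40.]), np.float64(16.4)] 14
drive_center 0.75 [412. 290.] 321 med [534. 436.  14.] top 18 [array([531.1, 436.6]), array([79.4, 40.4]), np.float64(83.0)] 14
drive_center 0.73 [359. 240.] 277 med [520. 192.  13.] top 18 [array([516.8, 192.2]), array([80.2, 39.7]), np.float64(8.9)] 13
lid_grip 0.73 [315. 131.] 841 med [ 311. -279.   18.] top 56 [ar
[... 1261 characters left out ...]
   17.] top 44 [array([ 521.3, -312.1]), array([ 62.5, 129.8]), np.float64(83.6)] 17
base_rim 0.59 [310. 195.] 1735 med [566.  19.  13.] top 33 [array([568.7,  20.4]), array([ 98.8, 169.2]), np.float64(71.1)] 13
bay 0.76 [304. 198.] 1690 med [567.  19.  14.] top 33 [array([568.6,  20.1]), array([ 97. , 169.3]), np.float64(70.8)] 14
bay 0.57 [317. 140.] 294 med [752. -13.  22.] top 30 [array([757.8,  10.6]), array([149.8,  25.4]), np.float64(79.1)] 22
bay 0.43 [310. 193.] 283 med [569.  19.  21.] top 27 [array([570. ,  19.4]), array([35.8, 77.9]), np.float64(69.0)] 21
screwdriver 0.61 [321. 137.] 268 med [753. -16.  22.] top 30 [array([756.4,  18.6]), array([165.,  26.]), np.float64(82.4)] 22
```

Run:
```python
import cv2
im=cv2.imread("pics/top0.png"); cv2.imwrite("pics/top0c.png",cv2.resize(im[100:320,130:480],None,fx=2.28,fy=2.28))
```

```text
(no output)
```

View pics/top0c.png

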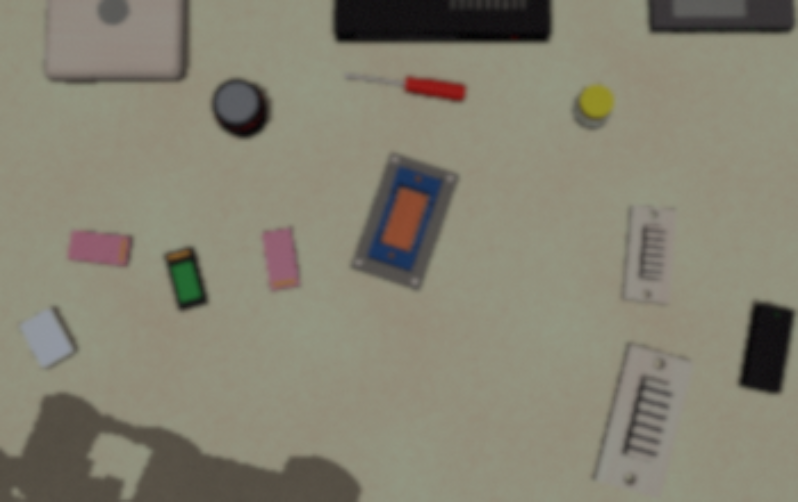

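View pics/scene0.png

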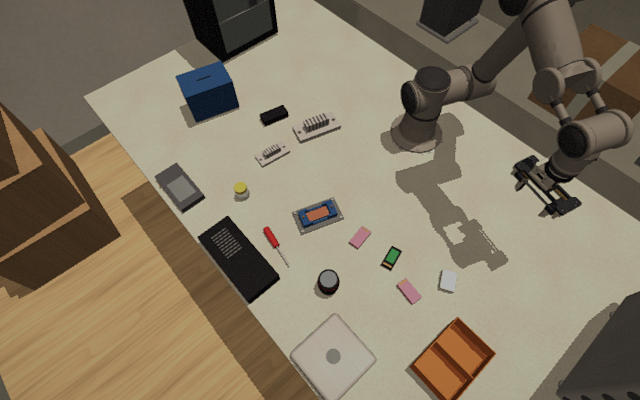

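The top view shows the green-labelled drive at about (212,221) with two pink decoys beside it. The housing is at (310,195), the small lid at (415,208) and the larger look-alike below it at (410,284). I'll set out above the drive.

Add to h.py:
```python
def go(x,y,z,yaw):
    o=bot.get_obs(); p=o["tool_pos"]; w=np.degrees(o["tcp_rot"][2]); a=np.radians(yaw)
    t=(w-yaw+180)%360-180; d=np.array([x,y,z])-p
    print("turn",round(t,2),"then shift mm",np.round([np.cos(a)*d[0]+np.sin(a)*d[1],np.sin(a)*d[0]-np.cos(a)*d[1],-d[2]],1),"at",np.round(p,1),round(w,2),"t",round(float(o["time"]),2))
```

```text
(no output)
```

Call:
apply_moves(
  motion="0 0 0 -10.1; 0 0 0 -10.1; 0 0 0 -10.2; -0.03 -0.029 0.005 0; -0.03 -0.029 0.01 0; -0.03 -0.029 0.01 0; -0.03 -0.029 0.01 0; -0.03 -0.029 0.01 0",
  fingers=1,
)

```text
time: 1.6
tool_pos: [312.8, 412.2, 181.5]
tcp_rot: [3.141, 0.0, -2.855]
contact_force: [1.1, 0.2, 0.2]
grip_width: 91.8
finger_force: 0.0
```

Call:
apply_moves(
  motion="-0.03 -0.029 0.01 0; -0.03 -0.029 0.01 0; -0.03 -0.029 0.01 0; -0.03 -0.029 0.01 0; -0.024 -0.026 0.01 0; 0 0 0 0; 0 0 0 0",
)

```text
time: 2.48
tool_pos: [489.4, 317.6, 131.7]
tcp_rot: [3.141, -0.001, -2.855]
contact_force: [-0.3, 0.2, 0.8]
grip_width: 91.6
finger_force: 0.0
```

Run:
```python
from h import *
go(490,317,120,196.4)
S=bot.capture("scene"); T=bot.capture("top")
cv2.imwrite("pics/s1.png",S["img"][200:320,320:480]); 
out=[]
for d,b in ((S,(320,200)),(T,(150,160))):
    o=d["img"][b[1]:b[1]+120,b[0]:b[0]+160]; out.append(cv2.resize(o,None,fx=2.4,fy=2.4,interpolation=cv2.INTER_CUBIC))
cv2.imwrite("pics/v1.png",np.hstack(out))
# gripper cloud
for d in (S,T):
    P,u,v=pts(d); k=(np.hypot(P[:,0]-490,P[:,1]-317)<130)&(P[:,2]>115)
    for lo,hi in ((115,135),(135,160),(160,200),(200,260)):
        q=P[k&(P[:,2]>lo)&(P[:,2]<hi)]
        if len(q)>3: print(lo,len(q),np.round(q.min(0)),np.round(q.max(0)),np.round(q.mean(0)))
```

```text
turn 0.02 then shift mm [-0.4 -0.7 11.7] at [489.4 317.6 131.7] -163.58 t 2.48
115 5 [484. 276. 128.] [517. 373. 135.] [497. 332. 132.]
135 20 [484. 262. 136.] [518. 378. 159.] [506. 303. 146.]
160 8 [500. 249. 164.] [547. 409. 199.] [521. 284. 185.]
200 1116 [432. 219. 200.] [551. 418. 258.] [500. 327. 232.]
200 853 [430. 216. 202.] [553. 398. 259.] [486. 291. 235.]
```

View pics/v1.png

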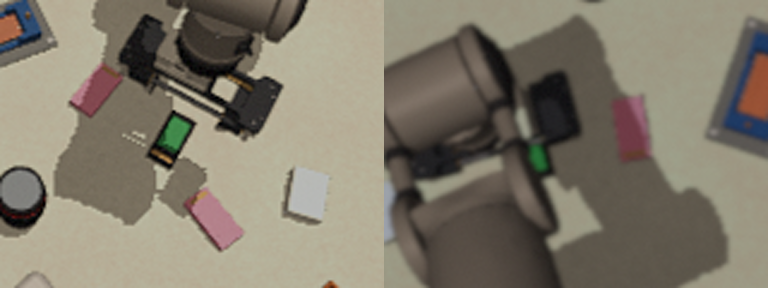

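Call:
apply_moves(
  motion="0 -0.001 0.04 0; 0 0 0.04 0; 0 0 0.025 0; 0 0 0.015 0; 0 0 0.008 0; 0 0 0 0",
  fingers=0.35,
)

```text
time: 3.32
tool_pos: [490.2, 316.7, 4.0]
tcp_rot: [3.141, 0.0, -2.854]
contact_force: [-0.5, -0.4, 0.1]
grip_width: 61.9
finger_force: 0.0
```

Call:
apply_moves(
  motion="0 0 0 0; 0 0 0 0; 0 0 0 0; 0 0 0 0; 0 0 0 0; 0 0 0 0",
  fingers=-1,
)

```text
time: 4.08
tool_pos: [490.5, 316.7, 4.3]
tcp_rot: [3.141, 0.001, -2.855]
contact_force: [-1.2, -0.1, 5.7]
grip_width: 39.5
finger_force: 30.0
```

Call:
apply_moves(
  motion="0 0 -0.02 0; 0 0 -0.04 0; 0 0 -0.04 0; 0 0 0 8.8; 0 0 0 8.8; 0 0 0 8.8; 0 0 0 8.9; -0.017 -0.025 0 0",
)

```text
time: 5.08
tool_pos: [497.5, 288.1, 103.2]
tcp_rot: [-3.141, -0.001, 2.813]
contact_force: [0.0, -0.1, -1.1]
grip_width: 39.8
finger_force: 30.0
```

Call:
apply_moves(
  motion="-0.025 -0.038 0 0; -0.025 -0.038 0 0; -0.025 -0.038 0 0; -0.025 -0.038 0 0; -0.025 -0.038 0 0; -0.025 -0.036 0 0; 0 0 0.015 0; 0 0 0 0",
)

```text
time: 6.08
tool_pos: [565.4, 25.3, 86.9]
tcp_rot: [-3.141, -0.004, 2.812]
contact_force: [-0.2, -0.2, -0.2]
grip_width: 39.5
finger_force: 30.0
```

Run:
```python
from h import *
go(569,22,90,161.1)
for n in ("scene","top"):
    d=bot.capture(n); cv2.imwrite(f"pics/{n}2.png",d["img"])
    for t in ("drive_center","base_rim","bay"):
        for r in bot.cut_out(d,t):
            P,u,v=pts(d,r["pixels"])
            if len(P)<5: continue
            m=np.median(P[:,2]);Q=P[np.abs(P[:,2]-m)<5]
            print(n,t,round(r["p"],2),np.round(r["point"]),len(P),np.round(np.median(P,0)), [np.round(x,1) for x in cv2.minAreaRect(Q[:,:2].astype(np.float32))])
a=cv2.imread("pics/scene2.png")[150:270,250:410];b=cv2.imread("pics/top2.png")[130:250,230:390]
cv2.imwrite("pics/v2.png",cv2.resize(np.hstack([a,b]),None,fx=2.5,fy=2.5,interpolation=cv2.INTER_CUBIC))
```

```text
turn 0.0 then shift mm [-4.5 -2.  -3.1] at [565.4  25.3  86.9] 161.1 t 6.08
scene drive_center 0.63 [308. 205.] 32 [599.  21.  96.] [array([598.1,  18.5]), array([33.5, 11.9]), np.float64(73.8)]
scene drive_center 0.58 [361. 238.] 263 [519. 193.  13.] [array([516.6, 191.8]), array([81.1, 40.2]), np.float64(9.9)]
scene drive_center 0.53 [409. 291.] 301 [534. 437.  14.] [array([532.7, 436.5]), array([80. , 40.1]), np.float64(81.3)]
scene base_rim 0.7 [307. 220.] 708 [608.  33.   7.] [array([571.8,  25.4]), array([100.5, 165.3]), np.float64(69.0)]
scene base_rim 0.16 [275. 113.] 369 [ 396. -449.   26.] [array([ 393.1, -459. ]), array([ 59.7, 115.1]), np.float64(75.7)]
scene bay 0.95 [309. 221.] 685 [603.  36.   8.] [array([569.7,  25.7]), array([ 98.6, 169.9]), np.float64(68.6)]
top drive_center 0.66 [253. 214.] 344 [514. 188.  17.] [array([516.1, 187.7]), array([78.9, 41. ]), np.float64(9.6)]
top drive_center 0.63 [171. 209.] 329 [532. 434.  17.] [array([531.5, 433.2]), array([80. , 40.2]), np.float64(80.4)]
top drive_center 0.36 [300. 199.] 21 [546.  39. 100.] [array([545.8,  37.3]), array([20.4,  6.5]), np.float64(89.0)]
```

View pics/v2.png

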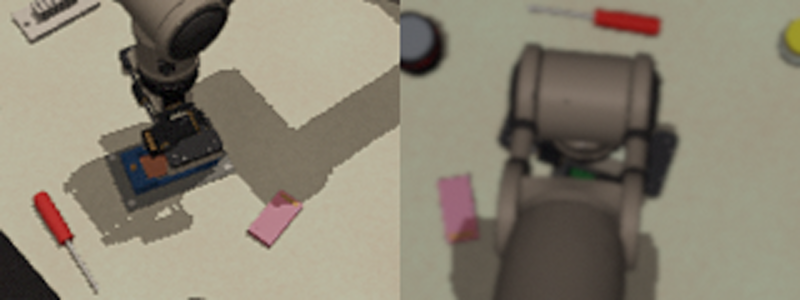

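The scene view shows the held drive level above the bay, with its gold end at about (308,205). I'll measure the drive against the housing in housing axes.

```bash
cat >> h.py <<'E'
def hx(P,c=(569.6,23),yaw=-18.9):
    a=np.radians(yaw); d=P[:,:2]-np.array(c); return np.c_[d@[np.cos(a),np.sin(a)],d@[-np.sin(a),np.cos(a)],P[:,2]]
def edges(Q,ax,w=4):
    # median of per-slice min and max along ax
    o=1-ax; b=np.round(Q[:,o]/w); lo=[];hi=[]
    for k in np.unique(b):
        s=Q[b==k,ax]
        if len(s)>=4: lo.append(s.min());hi.append(s.max())
    return np.round([np.median(lo),np.median(hi),len(lo)],1) if lo else None
E
python3 - <<'E'
from h import *
p=bot.get_obs()["tool_pos"]; print("tcp in housing",np.round(hx(p[None]),1))
for n in ("scene","top"):
    d=bot.capture(n); P,u,v=pts(d); Q=hx(P); hsv=cv2.cvtColor(d["img"],cv2.COLOR_BGR2HSV)[v,u]
    near=(abs(Q[:,0])<120)&(abs(Q[:,1])<90); 
    pl=near&(Q[:,2]>3.5)&(Q[:,2]<14); print(n,"plate",pl.sum(),np.round(np.percentile(Q[pl],[0.5,99.5],axis=0),1).tolist(),edges(Q[pl],0),edges(Q[pl],1))
    bl=near&(hsv[:,0]>100)&(hsv[:,0]<125)&(hsv[:,1]>120)&(Q[:,2]>20)&(Q[:,2]<36); 
    if bl.sum()>10: print("blue",bl.sum(),np.round(np.percentile(Q[bl],[1,99],axis=0),1).tolist(),edges(Q[bl],0),edges(Q[bl],1),np.median(Q[bl,2]))
    dr=near&(Q[:,2]>88)&(Q[:,2]<104)&(abs(Q[:,0])<60)&(Q[:,0]>5); print("drive",dr.sum()); 
    if dr.sum()>5: print(np.round(np.percentile(Q[dr],[1,99],axis=0),1).tolist(),edges(Q[dr],0),edges(Q[dr],1))
    for x0 in range(0,60,6):
        s=near&(Q[:,2]>75)&(Q[:,2]<104)&(Q[:,0]>=x0)&(Q[:,0]<x0+6)
        if s.sum(): print(x0,s.sum(),np.round(Q[s,1].min()),np.round(Q[s,1].max()),np.round(Q[s,2].min()),np.round(Q[s,2].max()))
E
```

```text
tcp in housing [[-3.2  1.5 89. ]]
scene plate 374 [[-94.8, -63.6, 3.6], [103.8, 80.0, 13.8]] [-79.6  81.   25. ] [18.9 49.  43. ]
blue 98 [[-60.0, -29.0, 20.0], [62.7, 32.5, 32.2]] [43.6 60.8 13. ] [-27.7  30.8   8. ] 26.62023044918442
drive 49
[[12.5, -23.9, 88.9], [35.5, 24.1, 102.5]] [23.7 34.3  8. ] [-11.9  23.3   4. ]
6 1 -30.0 -30.0 101.0 101.0
12 1 20.0 20.0 82.0 82.0
18 8 -17.0 24.0 85.0 102.0
24 20 -12.0 24.0 84.0 103.0
30 26 -15.0 24.0 82.0 102.0
top plate 82 [[-94.4, -89.7, 3.6], [118.9, 67.9, 13.1]] [-24.2 111.1  10. ] [-85.7 -14.1   7. ]
drive 0
```

Call:
apply_moves(
  motion="-0.0046 -0.0024 0 0.4; 0 0 0.02 0; 0 0 0.018 0; 0 0 0.008 0; 0 0 0.005 0; 0 0 0.003 0; 0 0 0 0",
)

```text
time: 7.45
tool_pos: [570.8, 21.1, 34.9]
tcp_rot: [3.141, 0.0, 2.805]
contact_force: [0.9, -0.5, -1.0]
grip_width: 39.5
finger_force: 30.0
```

Call:
apply_moves(
  motion="0 0 0.003 0; 0 0 0.003 0; 0 0 0.002 0; 0 0 0 0",
)

```text
time: 7.95
tool_pos: [570.5, 21.2, 26.5]
tcp_rot: [3.142, -0.0, 2.805]
contact_force: [0.5, 0.7, -0.7]
grip_width: 39.8
finger_force: 30.0
```

Call:
apply_moves(
  motion="0 0 0.002 0; 0 0 0.001 0; 0 0 0 0",
)

```text
time: 8.32
tool_pos: [570.7, 21.2, 23.9]
tcp_rot: [3.141, 0.0, 2.805]
contact_force: [-1.2, -0.4, 1.3]
grip_width: 39.3
finger_force: 30.0
```

Call:
apply_moves(
  motion="0 0 0 0; 0 0 0 0; 0 0 0 0; 0 0 0 0",
  fingers=0.3,
)

```text
time: 8.82
tool_pos: [570.6, 21.2, 23.7]
tcp_rot: [3.142, -0.0, 2.805]
contact_force: [-0.1, 0.0, 0.3]
grip_width: 59.9
finger_force: 0.0
```

Call:
apply_moves(
  motion="0 0 -0.02 0; 0 0 -0.04 0; 0 0 -0.06 0; -0.02 -0.04 0 0; -0.02 -0.05 0 0; -0.02 -0.05 0 0; -0.02 -0.05 0 0; 0 0 0 0",
)

```text
time: 9.82
tool_pos: [583.1, -188.5, 143.4]
tcp_rot: [-3.141, 0.001, 2.8]
contact_force: [-0.2, 0.3, -0.2]
grip_width: 59.5
finger_force: 0.0
```

Run:
```python
from h import *
out=[]
for n,b in (("scene",(250,150)),("top",(230,130))):
    d=bot.capture(n); out.append(d["img"][b[1]:b[1]+120,b[0]:b[0]+160])
    for t in ("drive_center","lid_grip","base_rim"):
        for r in bot.cut_out(d,t):
            P,u,v=pts(d,r["pixels"])
            if len(P)<5 or r["p"]<.2: continue
            m=np.median(P[:,2]);Q=P[np.abs(P[:,2]-m)<5]
            print(n,t,round(r["p"],2),np.round(r["point"]),len(P),np.round(np.median(P,0)), [np.round(x,1) for x in cv2.minAreaRect(Q[:,:2].astype(np.float32))])
            if t=="lid_grip":
                Q=P[P[:,2]>34]; R=P[(P[:,2]>5)&(P[:,2]<24)]; print("  ridge",len(Q),[np.round(x,1) for x in cv2.minAreaRect(Q[:,:2].astype(np.float32))],"plate",[np.round(x,1) for x in cv2.minAreaRect(R[:,:2].astype(np.float32))])
cv2.imwrite("pics/v3.png",cv2.resize(np.hstack(out),None,fx=2.5,fy=2.5,interpolation=cv2.INTER_CUBIC))
go(521.5,-310.5,120,173.6)
```

```text
scene drive_center 0.78 [360. 240.] 232 [521. 194.  14.] [array([517.8, 192.2]), array([77.8, 39.9]), np.float64(11.2)]
scene drive_center 0.78 [410. 290.] 307 [534. 439.  14.] [array([531.2, 437.1]), array([78.2, 41.2]), np.float64(82.5)]
scene drive_center 0.71 [317. 210.] 250 [574.  27.  33.] [array([572.1,  23.7]), array([39.9, 82. ]), np.float64(70.2)]
scene lid_grip 0.8 [317. 127.] 893 [ 312. -279.   18.] [array([ 298.6, -292.8]), array([ 94.9, 187.8]), np.float64(73.9)]
  ridge 248 [array([ 298.5, -292.8]), array([ 44.5, 102. ]), np.float64(71.3)] plate [array([ 298.6, -292.7]), array([ 95.6, 187.6]), np.float64(73.7)]
scene lid_grip 0.54 [327. 283.] 467 [723. 251.  72.] [array([717. , 245.6]), array([62.4, 64.3]), np.float64(0.7)]
  ridge 426 [array([718.8, 247.7]), array([67. , 67.3]), np.float64(3.5)] plate [array([738. , 266.5]), array([ 2.3, 26.4]), np.float64(44.0)]
scene lid_grip 0.44 [264. 155.] 146 [ 562. -307.   11.] [array([ 523. , -306.3]), array([ 58.6, 128.4]), np.float64(82.9)]
  ridge 2 [array([ 508.9, -293.8]), array([3.9, 0. ]), np.float64(145.3)] plate [arra
[... 954 characters left out ...]
 -251.3]), array([ 68.4, 190.8]), np.float64(22.7)] plate [array([ 521.2, -313.2]), array([ 63.8, 132.1]), np.float64(81.9)]
top lid_grip 0.4 [236. 148.] 513 [709. 238.  74.] [array([716.7, 241.5]), array([65.8, 64.5]), np.float64(22.7)]
  ridge 480 [array([714. , 242.1]), array([69.7, 66.5]), np.float64(59.6)] plate [array([727.4, 228.1]), array([84.9, 34.4]), np.float64(1.2)]
top base_rim 0.57 [311. 197.] 1372 [563.  19.  11.] [array([569.1,  19.7]), array([ 99.1, 169.7]), np.float64(71.6)]
top base_rim 0.5 [153. 249.] 414 [407. 494.  22.] [array([409.9, 494.9]), array([69.2, 50.6]), np.float64(30.9)]
turn -12.77 then shift mm [  47.5 -133.2   23.9] at [ 583.6 -183.4  143.9] 160.83 t 10.22
```

View pics/v3.png

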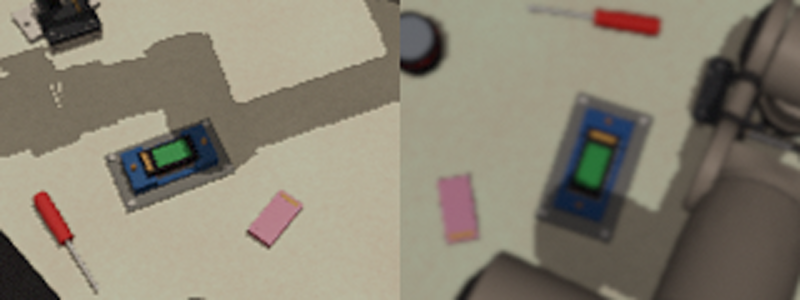

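The drive lies flat in the bay with its label up: scene crop (172,152), top crop (594,165). Next is the lid.

Call:
apply_moves(
  motion="0 0 0 -6.3; 0 0 0 -6.2; 0.012 -0.033 0 0; 0.012 -0.033 0.02 0; 0.012 -0.033 0.02 0; 0.0112 -0.0339 0.02 0; 0 0 0.02 0; 0 0 0 0",
)

```text
time: 11.22
tool_pos: [520.0, -310.1, 62.3]
tcp_rot: [3.14, -0.003, 3.024]
contact_force: [-0.4, 0.6, -0.1]
grip_width: 59.9
finger_force: 0.0
```

Run:
```python
from h import *
go(521.2,-309.9,17,173.3)
```

```text
turn -0.06 then shift mm [-1.1  0.3 45.3] at [ 520.  -310.1   62.3] 173.24 t 11.22
```

Call:
apply_moves(
  motion="-0.001 0 0.02 0; 0 0 0.013 0; 0 0 0.007 0; 0 0 0.004 0; 0 0 0.0015 0; 0 0 0 0",
)

```text
time: 11.98
tool_pos: [522.0, -311.3, 18.5]
tcp_rot: [-3.141, 0.0, 3.023]
contact_force: [-0.6, -0.2, -0.6]
grip_width: 59.6
finger_force: 0.0
```

Call:
apply_moves(
  motion="0 0 0 0; 0 0 0 0; 0 0 0 0; 0 0 0 0; 0 0 0 0; 0 0 0 0",
  fingers=-1,
)

```text
time: 12.72
tool_pos: [521.9, -311.1, 18.2]
tcp_rot: [3.141, -0.0, 3.023]
contact_force: [-0.2, -0.5, 0.3]
grip_width: 25.8
finger_force: 30.0
```

Call:
apply_moves(
  motion="0 0 -0.012 0; 0 0 -0.03 0; 0 0 -0.04 0; 0 0 0 6.1; 0 0 0 6.1; 0.008 0.035 0 0; 0.008 0.042 0 0; 0.008 0.042 0 0",
)

```text
time: 13.72
tool_pos: [537.8, -189.7, 100.6]
tcp_rot: [3.141, 0.0, 2.81]
contact_force: [0.8, 0.5, -3.3]
grip_width: 26.3
finger_force: 30.0
```

Call:
apply_moves(
  motion="0.008 0.042 0 0; 0.008 0.042 0 0; 0.008 0.042 0 0; 0.008 0.042 0 0; 0.007 0.03 0 0; 0 0.013 0 0; 0 0 0 0; 0 0 0 0",
)

```text
time: 14.72
tool_pos: [569.5, 20.3, 100.2]
tcp_rot: [-3.141, -0.0, 2.81]
contact_force: [-0.1, -0.8, -2.8]
grip_width: 26.1
finger_force: 30.0
```

Run:
```python
from h import *
go(569.1,21.6,100,161.1)
p=bot.get_obs()["tool_pos"]; print("tcp in housing",np.round(hx(p[None],(569.1,21.6)),1))
out=[]
for n,b,bias in (("scene",(250,150),(1.5,2.5)),("top",(230,130),(-.2,-1.4))):
    d=bot.capture(n); out.append(d["img"][b[1]:b[1]+120,b[0]:b[0]+160]); P,u,v=pts(d); 
    Q=hx(P,(569.1+bias[0],21.6+bias[1])); near=(abs(Q[:,0])<90)&(abs(Q[:,1])<50)
    L=Q[near&(Q[:,2]>p[2]-24)&(Q[:,2]<p[2]+2)]; print(n,"lid",len(L),np.round(np.percentile(L,[1,99],axis=0),1).tolist(),edges(L,0),edges(L,1))
    L0=np.float32(L[:,:2]); print([np.round(x,1) for x in cv2.minAreaRect(L0)])
    pl=Q[(abs(Q[:,0])<105)&(abs(Q[:,1])<65)&(Q[:,2]>4)&(Q[:,2]<13)]; print("plate",len(pl),edges(pl,0),edges(pl,1))
cv2.imwrite("pics/v4.png",cv2.resize(np.hstack(out),None,fx=2.5,fy=2.5,interpolation=cv2.INTER_CUBIC))
```

```text
turn -0.12 then shift mm [0.8 1.1 0.2] at [569.5  20.3 100.2] 160.98 t 14.72
tcp in housing [[  0.8  -1.1 100.2]]
scene lid 230 [[-66.4, -33.8, 79.0], [63.8, 29.5, 99.4]] [-64.3  63.5  16. ] [-31.3  28.4  14. ]
[array([-1.6, -2. ]), array([ 64.7, 131.8]), np.float64(89.9)]
plate 310 [-78.4  81.   21. ] [16.9 47.5 40. ]
top lid 24 [[-33.7, -9.3, 90.1], [-15.8, 29.9, 99.8]] [-31.3 -20.    4. ] [15.2 29.6  3. ]
[array([-21.6,   8.3]), array([15.6, 47.1]), np.float64(13.1)]
plate 26 [-23.5 -10.8   3. ] [40.8 53.6  3. ]
```

View pics/v4.png

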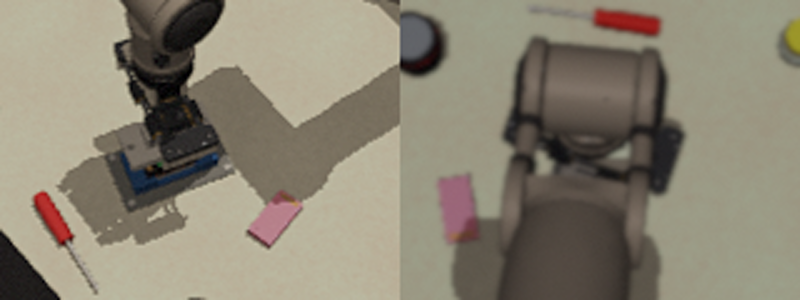

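Call:
apply_moves(
  motion="-0.0013 0.001 0 0; 0 0 0.015 0; 0 0 0.013 0; 0 0 0.007 0; 0 0 0.004 0; 0 0 0 0",
)

```text
time: 15.58
tool_pos: [571.0, 22.0, 60.9]
tcp_rot: [-3.142, -0.0, 2.811]
contact_force: [-0.1, -0.2, -2.4]
grip_width: 26.2
finger_force: 30.0
```

Call:
apply_moves(
  motion="0 0 0.002 0; 0 0 0.002 0; 0 0 0 0",
)

```text
time: 15.95
tool_pos: [571.0, 21.9, 57.2]
tcp_rot: [3.142, -0.0, 2.811]
contact_force: [-0.1, -0.5, -2.7]
grip_width: 25.6
finger_force: 30.0
```

Call:
apply_moves(
  motion="0 0 0.001 0; 0 0 0.001 0; 0 0 0 0",
)

```text
time: 16.32
tool_pos: [570.6, 21.9, 55.0]
tcp_rot: [-3.141, -0.001, 2.81]
contact_force: [-3.2, -1.8, -0.1]
grip_width: 25.9
finger_force: 30.0
```

Call:
apply_moves(
  motion="0 0 0.001 0; 0 0 0.001 0; 0 0 0 0",
)

```text
time: 16.7
tool_pos: [570.6, 21.8, 53.3]
tcp_rot: [-3.141, -0.001, 2.81]
contact_force: [-4.7, -1.7, 2.3]
grip_width: 25.9
finger_force: 30.0
```

Call:
apply_moves(
  motion="0.0006 -0.0005 0 0; 0 0 0.001 0; 0 0 0.001 0; 0 0 0 0",
)

```text
time: 17.2
tool_pos: [570.5, 21.8, 51.4]
tcp_rot: [3.141, 0.0, 2.811]
contact_force: [-4.0, 0.1, 5.1]
grip_width: 25.7
finger_force: 30.0
```

Call:
apply_moves(
  motion="0 0 0.001 0; 0 0 0.001 0; 0 0 0 0",
)

```text
time: 17.58
tool_pos: [570.5, 21.8, 49.6]
tcp_rot: [3.141, 0.0, 2.81]
contact_force: [-5.2, -0.3, 6.7]
grip_width: 25.5
finger_force: 30.0
```

Call:
apply_moves(
  motion="0.001 0.0003 0.001 0; 0 0 0.001 0; 0 0 0 0",
)

```text
time: 17.95
tool_pos: [570.5, 21.8, 48.2]
tcp_rot: [3.141, 0.002, 2.81]
contact_force: [-3.9, -1.9, 9.3]
grip_width: 25.9
finger_force: 30.0
```

Call:
apply_moves(
  motion="0 0 0.001 0; 0 0 0.001 0; 0 0 0 0",
)

```text
time: 18.32
tool_pos: [570.6, 21.8, 48.2]
tcp_rot: [3.141, 0.003, 2.811]
contact_force: [-8.8, -1.0, 23.5]
grip_width: 26.1
finger_force: 30.0
```

Call:
apply_moves(
  motion="0.0008 0 0 0; 0 0 0 0; 0 0 0 0; 0 0 0 0; 0 0 0 0; 0 0 0 0",
)

```text
time: 19.08
tool_pos: [570.6, 21.8, 48.2]
tcp_rot: [3.141, 0.005, 2.811]
contact_force: [-6.3, -2.6, 21.4]
grip_width: 25.7
finger_force: 30.0
```

Run:
```python
from h import *
o=bot.get_obs(); print(np.round(o["tool_pos"],1),np.round(o["tcp_rot"],4),np.round(o["contact_force"],1),np.round(o["moment"],2))
d=bot.capture("scene"); P,u,v=pts(d); Q=hx(P,(570.6,24.1))
for a,b in ((-64,-45),(45,64)):
    s=(Q[:,0]>a)&(Q[:,0]<b)&(abs(Q[:,1])<29)&(Q[:,2]>30)&(Q[:,2]<60); print(a,s.sum(),np.median(Q[s,2]))
cv2.imwrite("pics/v5.png",cv2.resize(d["img"][160:250,260:380],None,fx=5,fy=5,interpolation=cv2.INTER_CUBIC))
```

```text
[570.6  21.8  48.2] [3.1411 0.0051 2.8106] [-6.3 -2.6 21.4] [-0.42  1.37 -0.11]
-64 23 41.023033421532546
45 78 40.6565977134951
```

View pics/v5.png

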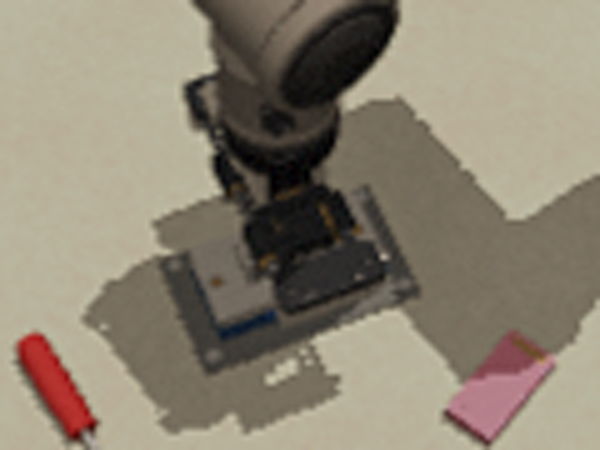

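Call:
apply_moves(
  motion="-0.0008 0 0 0; -0.0006 0 0.0005 0; 0 0 0 0; 0 0 0 0; 0 0 0 0",
)

```text
time: 19.75
tool_pos: [570.6, 21.8, 48.2]
tcp_rot: [3.141, 0.003, 2.811]
contact_force: [-12.2, -1.3, 29.2]
grip_width: 25.9
finger_force: 30.0
```

Run:
```python
from h import *
o=bot.get_obs(); print(np.round(o["tool_pos"],1),np.round(o["tcp_rot"],4),np.round(o["contact_force"],1),np.round(o["moment"],2))
```

```text
[570.6  21.8  48.2] [3.1414e+00 2.6000e-03 2.8107e+00] [-12.2  -1.3  29.2] [-0.23  2.14 -0.12]
```

```bash
python3 -c "
from h import *
print(bot.close_job())"
```

```text
the job is handed in; nothing more can be done
None
```

The job is handed in: the drive lies flat in the bay, label up, and the smaller finned lid is on both dowels. The lid stopped at the height expected for closed halves, and the arm is still holding it down with about 29 N; the last picture showed no gap, but the gripper hid part of the seam.

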